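# Snap the cover back on the bench switch box

### The arm

A 6-joint arm with a two-finger parallel gripper is mounted at the origin on the work surface. World frame = base frame: x ahead of the robot, y to its left, z up, the work surface at z = 0. Lengths are in m, angles in rad, forces in N, time in s.
With the tool pointing down it reaches from about 0.35 to 0.975 m from the base axis. Payload 4.9 kg.
Tool frame: the origin (TCP) lies at the very end of the fingers, on their centre line; the grasp point (between the pads) lies manip.grip_point_offset behind it (manip.grip_point_offset is the distance from the TCP to the grasp point, in m); z points along the fingers, y is the line along which they close (so a half turn about z gives the same grasp; the last joint's range is limited). The gripper opens to 85 mm and grips with 20 to 120 N. Pads are 22 mm wide; open, the fingers measure 114 mm over their backs; the gripper's body (76 mm by 85 mm) begins 54 mm behind the grasp point. The pads swing forward as they close: fully open they stand 13 mm farther back than shut.
Start: joints at [0.992, 0.053, 1.613, -0, 1.476, -0.119], TCP at [0.277, 0.56, 0.231] pointing down, gripper open.
Joint ranges: [-3.01, 3.01], [-1.01, 2.22], [0.06, 2.58], [-1.02, 4.17], [0.09, 2.62], [-3.14, 3.14]. Speed limits (rad/s): [2.57, 2.57, 3.14, 3.14, 3.14, 3.14].

### API

Orientations are given as a unit quaternion [w, x, y, z].
In Python, from plant import manip gives the robot as it stands.
- The arm moves only by the shell command python3 -m crank 'ROWS' [OPENING]. ROWS is JSON, a list of rows, each an object of numbers: "x", "y", "z": the shift along the tool's x, y, z in cm; "turn": the turn about the tool's z in rad. In form: [{"x": .., "y": .., "z": .., "turn": ..}, ...]. A call has 1 to 5 rows; each row shifts and turns the commanded pose from where the row before left it, along the tool's axes as they then stand; what a row does not reach is not made up. A row lasts 1/10 s, in which the tool goes at most 50 mm and 8.59 degrees, less where a joint would pass 70% of its speed; a pose out of reach is approached as far as the arm can. A call with a gripper value outside its range is refused whole. OPENING is the opening in per cent of the stroke, from 0 (shut) to 100 (fully open), set as the call begins (- or left out, the last holds). The fingers move at their own pace and stop on an object; the grip force is fixed at half the most. Time passes only in rows, so rows that do not move let the fingers close. It gives the time, the measured TCP pose, the force, the opening and the grip force at its end, in the units of the state.
- manip.state(): the state, without advancing time (a new reading comes with each control period).
- manip.grab_frame(name): name is "side" or "top"; returns (picture, depth): 384x512x3 uint8, red, green, blue; 384x512 float32, m along the optical axis (not along the pixel's ray), 0 where there is no reading.
- manip.camera_model(name): a dict with "mtx" (3x3 intrinsics, pixels), "world_to_cam" (4x4, takes a point from world to camera coordinates). Camera axes: x right, y down, z forward; pixel columns grow to the right and rows downward; lengths in m; the calibration is good to about 2 mm. A picture is of the moment at which its call begins. camera_model takes no time and is no camera call.
- manip.job_done(): hands the job in; it is judged then, once.
The state is a dict: "time": time; "joint_pos": joint angles; "joint_vel": joint speeds; "joint_efforts": joint torques, N m; "tool_pos": TCP position; "tool_rot": TCP orientation; "contact_force": force on the tool from outside, world axes, zero at the start; "ft_torque": the same for the moment, N m; "gripper_width": opening from 0.0 (shut) to 1.0 (fully open); "grasp_force": force on a finger pad.
Only numpy, scipy, OpenCV 4.12 (cv2) and the standard library are available. Lean on these libraries where they do the work, as an engineer would, in place of code of your own. Each camera call takes 0.05 s, during which the arm holds its last target. There are 200 camera calls.

### The job

Put the loose plastic cover back on the open switch box on the sloping stand: set it on the box the way round that lets the rocker switch through its window, let go of it, then press its corners down until all four clips have clicked home and the cover lies flush on the box. Leave the hammer, the tin and the nest box where they are.

Things in the scene. Friction and masses are not known exactly. Their poses are not given: they have to be found in the camera images.
- switchbox: Open grey plastic switch box, a block 104 (x) x 70 (y) x 34 (z) mm, fixed on a plywood board (180 x 160 mm) that slopes 25 degrees down along the box's -x, roughly towards the robot. Origin: centre of the block's foot, on the board, 64 mm above the bench. z is square to the board (25 degrees from vertical), x points up the slope, y across it. Box and stand cannot move.
- box_top (a point): Centre of the box's top face, z = 34 mm in its frame. From each long side of the box (y = +-35 mm) two sprung steel balls stick out 4 mm, at x = +-40, z = 24 mm: the cover's clips snap over them. Between them, at x = 0, an upright round guide rib 10 mm wide stands out of each long side; two prongs of the cover straddle it.
- rocker (a point): Centre of the top of the black rocker switch, 12 (x) x 18 (y) mm, 13 mm proud of the box's top face, at x = +36, y = 0, z = 47 mm in the box's frame: it marks the upper end of the box.
- cover: Loose off-white plastic cover, about 90 g: plate 112 (x) x 92 (y) x 5 (z) mm. Origin: centre of the plate's underside, z up. Below it four clip legs at x = +-40, y = +-42 mm straddle the box's long sides, with guide prongs between them (play 1.5 mm a side), all 23 mm deep. It starts on the bench on these, rib up. Home: axes matching the box's, origin at x = 0, y = 0, z = 34 mm in the box's frame.
- rib_top (a point): Top centre of the cover's grip rib, at cover x = 0, y = 0, z = 27 mm. The rib stands in the middle of the plate, 36 mm long (x), 14 mm wide (y), 22 mm high over the plate. Set on the box, the cover first rests on the four balls, its plate's underside about 8 mm above the box's top face (origin at z = 42 mm in the box's frame).
- window (a point): Centre, at the plate's top, of the window 24 (x) x 30 (y) mm through the cover, at x = +36, y = 0, z = 5 mm of the cover. The rocker switch must pass through it; the cover fits this one way round only.
- corner_ul (a point): Point on the plate's underside near a clip, at cover x = +40, y = +32, z = 0 mm: the place to press, on the plate's top 5 mm above it, square to the plate. 4 to 16 N snaps the clip over its ball and brings the corner down 8 mm to the box's top face, where it stops hard and stays; the other corners may rise a little. Home at z = 34 mm in the box's frame.
- corner_ur (a point): The same near the clip at cover x = +40, y = -32.
- corner_ll (a point): The same near the clip at cover x = -40, y = +32.
- corner_lr (a point): The same near the clip at cover x = -40, y = -32.
- hammer: Bystander: hammer with wooden handle, 270 mm long, about 30 mm high, lying on the bench at the left (+y) of the work, roughly along x.
- tin: Bystander: open steel tin, 70 mm across, 70 mm high, between the robot and the work.
- nestbox: Bystander: wooden nest box with an overhanging plywood roof, 180 x 170 x 216 mm, standing at the right (-y) of the work.
There are look-alikes about, which are no part of the job. Several things have the shape of the cover; the one meant has the colours described above.

How it is judged:
On the way:
1. the cover stands on the switch box the right way round, let go of, and not yet fully home (x of cover in the frame of switchbox between -0.006 and 0.006 m and y of cover in the frame of switchbox between -0.006 and 0.006 m and z of cover in the frame of switchbox below 0.047 m and angle between the z axis of cover and the z axis of switchbox, either way round below 0.2 rad and x of corner_ul in the frame of switchbox above 0.02 m and contact force between the fingers and cover below 0.1 N and z of any of corner_ul, corner_ur, corner_ll, corner_lr in the frame of switchbox above 0.038 m), for 0.2 s.
At the end, for the whole second after the job is handed in: All four corners of the cover are home: each corner point near a clip is less than 2 mm above its home height on the box's top face, with the cover the right way round (its window over the rocker, long axes within 0.1 rad), centred on the box, at rest (z of each of corner_ul, corner_ur, corner_ll, corner_lr in the frame of switchbox below 0.036 m and distance between cover and switchbox between 0.03 and 0.038 m and x of corner_ul in the frame of switchbox above 0.02 m and angle between the x axis of cover and the x axis of switchbox, either way round below 0.1 rad and linear speed of cover below 0.02 m/s); the robot touches nothing.
It fails at once if the hammer is moved by more than 30 mm (distance of hammer from where it was at the start of the episode above 0.03 m).
It fails at once if the tin is moved by more than 30 mm (distance of tin from where it was at the start of the episode above 0.03 m).
It fails at once if the nest box is moved by more than 30 mm (distance of nestbox from where it was at the start of the episode above 0.03 m).
It also fails if it takes over 58 s, if anything falls off the work surface, if the arm or the gripper's body presses on something with over 40 N, if the wrist force passes 120 N, or if a joint passes its speed limit or range.

## Working session

There is one attempt and no reset: what is moved stays moved. The work goes in short steps, Python scripts to look and compute and a shell command to move; the robot and the scene stay as the last step left them, time stands still between calls to the robot, and variables do not carry over. Pictures are saved under pics/ and viewed, at most 10 in all, crops included, and the job is handed in when it is done.

```bash
mkdir -p pics; ls
python3 - <<'E'
from plant import manip
import cv2,numpy as np
print(manip.state(), manip.grip_point_offset)
for n in("side","top"):
    p,d=manip.grab_frame(n); cv2.imwrite(f"pics/{n}0.png",p[:,:,::-1]); np.savez(f"{n}0.npz",p=p,d=d)
    m=manip.camera_model(n); print(n,m)
E
```

```text
pics
{'time': 0.0, 'joint_pos': array([ 9.92017565e-01,  5.33588855e-02,  1.61430392e+00, -8.27402525e-06,
        1.47599797e+00, -1.19001056e-01]), 'joint_vel': array([ 0.0019982 ,  0.00184975, -0.00306868,  0.00076644, -0.00122615,
       -0.0005757 ]), 'joint_efforts': array([-7.76492088e-04, -3.93690205e+01, -3.70172954e+01, -2.58996879e-04,
        6.95940820e-03, -2.02031850e-05]), 'tool_pos': array([0.27699992, 0.55956468, 0.23005584]), 'tool_rot': array([-3.49629909e-04,  2.27868795e-01,  9.73691298e-01, -9.73172535e-04]), 'contact_force': array([0.22413854, 0.34491518, 0.21842142]), 'ft_torque': array([ 0.00786916, -0.03955918, -0.01269822]), 'grasp_force': 0.0, 'gripper_width': 1.0000145959341464} 0.0187
side {'mtx': array([[461.62754533,   0.        , 254.37955288],
       [  0.        , 461.62754533, 188.58213582],
       [  0.        ,   0.        ,   1.        ]]), 'world_to_cam': array([[ 0.79522568, -0.60628439, -0.00594601, -0.52678675],
       [-0.44242436, -0.57353918, -0.68942983,  0.33143177],
       [ 0.41458027,  0.55088297, -0.72432807,  1.10530451],
       [ 0.        ,  0.        ,  0.        ,  1.        ]])}
top {'mtx': array([[448.43128218,   0.        , 262.7145773 ],
       [  0.        , 448.43128218, 197.99619956],
       [  0.        ,   0.        ,   1.        ]]), 'world_to_cam': array([[-0.00596666, -0.99997609,  0.0034965 , -0.04010963],
       [-0.97902135,  0.0051294 , -0.20369312,  0.64136067],
       [ 0.20367031, -0.00463852, -0.97902854,  1.44412301],
       [ 0.        ,  0.        ,  0.        ,  1.        ]])}
```

View pics/side0.png

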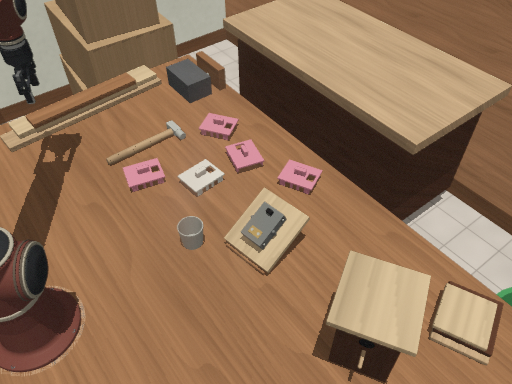

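View pics/top0.png

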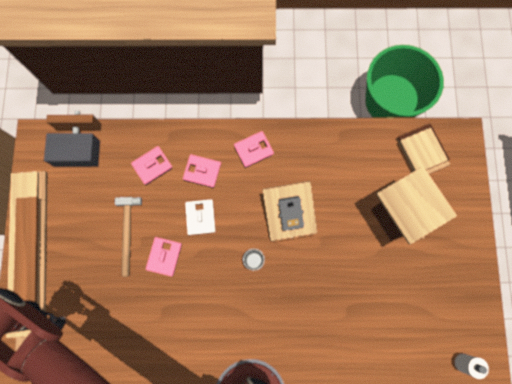

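```bash
cat > h.py <<'E'
import numpy as np,cv2
from plant import manip
def cloud(n,d):
    m=manip.camera_model(n);K=m["mtx"];T=m["world_to_cam"]
    v,u=np.mgrid[:d.shape[0],:d.shape[1]]
    c=np.stack([(u-K[0,2])/K[0,0]*d,(v-K[1,2])/K[1,1]*d,d],-1)
    return (c-T[:3,3])@T[:3,:3]
def proj(n,P):
    m=manip.camera_model(n);c=np.atleast_2d(P)@m["world_to_cam"][:3,:3].T+m["world_to_cam"][:3,3]
    q=c@m["mtx"].T;return q[:,:2]/q[:,2:]
E
python3 - <<'E'
from h import *
D={n:np.load(n+"0.npz") for n in("side","top")}
crops=[]
for n,(cc,bc) in {"side":((202,177),(264,225)),"top":((200,216),(290,212))}.items():
    p,d=D[n]["p"],D[n]["d"];X=cloud(n,d);hsv=cv2.cvtColor(p,cv2.COLOR_RGB2HSV)
    for c in(cc,bc): crops.append(cv2.resize(p[c[1]-34:c[1]+34,c[0]-45:c[0]+45,::-1],(396,299),interpolation=cv2.INTER_CUBIC))
    roi=np.zeros(d.shape,bool);roi[cc[1]-34:cc[1]+34,cc[0]-40:cc[0]+40]=1
    w=roi&(hsv[...,1]<45)&(hsv[...,2]>130)&(d>0)
    P=X[w];print(n,w.sum(),"z hist",np.histogram(P[:,2],bins=np.arange(0,.07,.005)))
    pl=P[(P[:,2]>.018)&(P[:,2]<.035)]
    if len(pl): r=cv2.minAreaRect((pl[:,:2]*1000).astype(np.float32));print("plate",r,np.median(pl[:,2]))
    rb=P[P[:,2]>.042]
    if len(rb)>4: print("rib",cv2.minAreaRect((rb[:,:2]*1000).astype(np.float32)),np.median(rb[:,2]),rb.mean(0))
    roi[:]=0;roi[bc[1]-40:bc[1]+40,bc[0]-45:bc[0]+45]=1
    g=roi&(hsv[...,1]<60)&(hsv[...,2]<140)&(hsv[...,2]>0)&(X[...,2]>.06)
    P=X[g]
    for i in range(3):   # plane fit, keep inliers
        c=np.median(P,0) if i==0 else P.mean(0); nn=np.linalg.svd(P-P.mean(0))[2][2];nn*=np.sign(nn[2])
        r=(P-P.mean(0))@nn; P=P[abs(r-np.median(r))<.004]
    print("box top",g.sum(),len(P),P.mean(0),"normal",nn,np.degrees(np.arccos(nn[2])))
    print(cv2.minAreaRect((P[:,:2]*1000).astype(np.float32)))
    hi=X[g&(((X-P.mean(0))@nn)>.008)];print("rocker",len(hi),hi.mean(0) if len(hi) else 0)
    pw=roi&(hsv[...,1]>50)&(hsv[...,2]>150)&(X[...,2]>.02);Q=X[pw]
    print("ply",cv2.minAreaRect((Q[:,:2]*1000).astype(np.float32)))
cv2.imwrite("pics/crop1.png",np.vstack([np.hstack(crops[:2]),np.hstack(crops[2:])]))
E
```

```text
side 776 z hist (array([  7,   7,   4,   5, 115, 506,  61,  13,  11,  31,  15,   0,   0,
         0]), array([0.   , 0.005, 0.01 , 0.015, 0.02 , 0.025, 0.03 , 0.035, 0.04 ,
       0.045, 0.05 , 0.055, 0.06 , 0.065, 0.07 ]))
plate ((585.0438232421875, 169.7364959716797), (114.92438507080078, 96.6657485961914), 5.641841888427734) 0.02702919077713221
rib ((583.8484497070312, 167.8526611328125), (35.53515625, 17.334640502929688), 5.728288173675537) 0.04806447239969355 [0.58304265 0.16726097 0.04812452]
box top 981 97 [ 0.5868616  -0.14721313  0.09637185] normal [-0.42284365  0.38431924  0.82067166] 34.84791383657527
((581.1383056640625, -147.91624450683594), (92.75862884521484, 12.603450775146484), 8.026740074157715)
rocker 324 [ 0.57922108 -0.12284585  0.10362685]
ply ((391.7969970703125, -324.90948486328125), (979.2974853515625, 218.86026000976562), 42.85990524291992)
top 820 z hist (array([  8,   3,   0,   3, 109, 407, 211,  18,   7,  28,  10,   3,   0,
         0]), array([0.   , 0.005, 0.01 , 0.015, 0.02 , 0.025, 0.03 , 0.035, 0.04 ,
       0.045, 0.05 , 0.055, 0.06 , 0.065, 0.07 ]))
plate ((586.6182250976562, 172.6132354736328), (111.9615707397461, 91.8728256225586), 5.758346080780029) 0.02840217107987464
rib ((586.8399047851562, 172.47756958007812), (34.35085678100586, 13.573527336120605), 4.808846473693848) 0.04853134627407091 [0.58568382 0.17231068 0.04883253]
box top 540 54 [ 0.59519995 -0.13088614  0.10299375] normal [ 0.01940036 -0.99473264  0.1006509 ] 84.22334652665948
((584.4273681640625, -131.57447814941406), (95.8906478881836, 9.05858039855957), 4.929084777832031)
rocker 217 [ 0.58731351 -0.15241976  0.12438685]
ply ((512.8133544921875, -104.80888366699219), (329.8695068359375, 247.73483276367188), 9.875256538391113)
```

View pics/crop1.png

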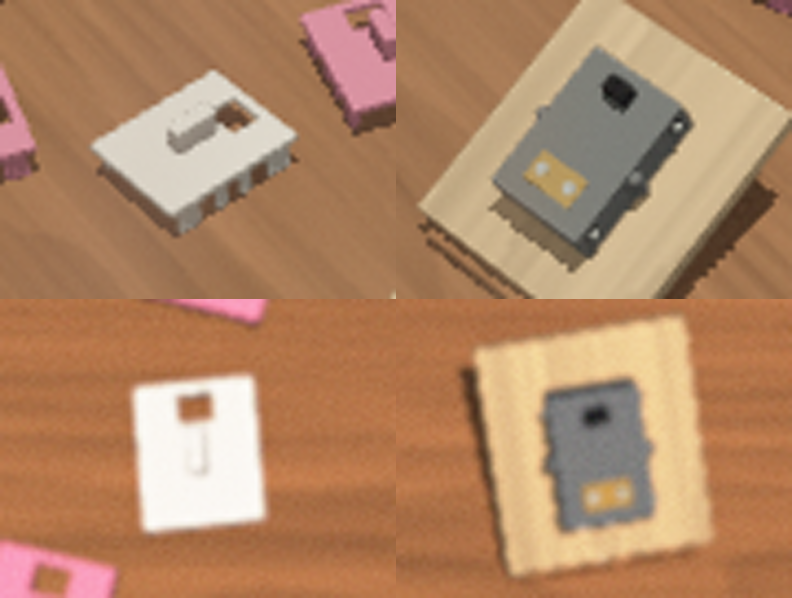

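```bash
cat >> h.py <<'E'
def boxR(psi):
    c,s=np.cos(psi),np.sin(psi);a=np.radians(25)
    x=np.array([np.cos(a)*c,np.cos(a)*s,np.sin(a)]);y=np.array([-s,c,0]);return np.stack([x,y,np.cross(x,y)],1)
E
python3 - <<'E'
from h import *
for n in("side","top"):
    z=np.load(n+"0.npz");X=cloud(n,z["d"]).reshape(-1,3);hsv=cv2.cvtColor(z["p"],cv2.COLOR_RGB2HSV).reshape(-1,3)
    ok=(z["d"].ravel()>0)&(abs(X[:,0]-.59)<.15)&(abs(X[:,1]+.14)<.15);X=X[ok];hsv=hsv[ok]
    psi=np.radians(6);o=np.array([.60,-.135,.064])
    for k in range(6):
        L=(X-o)@boxR(psi)
        t=(abs(L[:,2]-34e-3)<.007)&(abs(L[:,0])<.075)&(abs(L[:,1])<.047)
        (cx,cy),(w,h),a=cv2.minAreaRect((L[t][:,:2]*1000).astype(np.float32))
        if w<h: w,h,a=h,w,a-90
        a=(a+90)%180-90
        dz=np.median(L[t][:,2])-.034
        o=o+boxR(psi)@np.array([cx/1000,cy/1000,0]);
        psi+=np.radians(a)*.8
        o=o-boxR(psi)[:,0]*(o[2]-.064)/np.sin(np.radians(25)) if 0 else o
    bl=(hsv[:,2]<45)&(abs(L[:,2]-.047)<.006)&(abs(L[:,1])<.03)
    bd=(abs(L[:,2])<.006)&(hsv[:,1]>50)&(abs(L[:,0])<.11)&(abs(L[:,1])<.11)
    print(n,"o",o,"psi",np.degrees(psi),"size",w,h,"n",t.sum(),"dz",dz)
    print(" plane fit nrm",np.linalg.svd(L[t]-L[t].mean(0))[2][2],"rocker local",np.median(L[bl],0),bl.sum(),"board",cv2.minAreaRect((L[bd][:,:2]*1000).astype(np.float32)),np.median(L[bd][:,2]))
E
```

```text
side o [ 0.59554443 -0.13610537  0.06190208] psi 9.997706383094192 size 104.2376708984375 81.03131866455078 n 989 dz 0.001563991711703773
 plane fit nrm [ 0.00107033 -0.01307742  0.99991391] rocker local [ 0.03395995 -0.00064266  0.04754753] 24 board ((-4.153144836425781, -0.74945068359375), (162.62091064453125, 189.6617889404297), 89.92321014404297) 0.0015483813604602339
top o [ 0.59769827 -0.13357459  0.06303833] psi 10.856443196535112 size 105.86360931396484 80.40364074707031 n 621 dz 0.0010432225571545134
 plane fit nrm [3.92424708e-04 3.15309626e-03 9.99994952e-01] rocker local [0.03545258 0.00147974 0.04994524] 4 board ((-1.5716781616210938, -0.6643447875976562), (160.93447875976562, 184.73863220214844), 88.94010162353516) 0.0011124414859364229
```

The cover is the white one at top (200,216) / side (202,177), since it is the only off-white one. The pink ones at top (151,166), (202,171), (254,149) and (164,257) are the look-alikes. In the crop its window points away from the robot, to the same side as the rocker at top (289,199).

Cover at (0.586, 0.171), yaw 5.6°. Box foot at (0.596, -0.135, 0.064), yaw about 10.2°.

```bash
cat > go.py <<'E'
import sys,numpy as np
from plant import manip
from scipy.spatial.transform import Rotation as Ro
def go(t,yaw=None):
    s=manip.state();q=s["tool_rot"];R=Ro.from_quat([q[1],q[2],q[3],q[0]]).as_matrix()
    cur=np.degrees(np.arctan2(R[1,1],R[0,1]))
    print("tcp",s["tool_pos"].round(4),"yawY",cur.round(2),"tz",R[:,2].round(3),"delta tool cm",(R.T@(np.array(t)-s["tool_pos"])*100).round(2),"turn",None if yaw is None else -np.radians(yaw+90-cur).round(3),"t",round(s["time"],2),"F",s["contact_force"].round(1))
if __name__=="__main__": a=list(map(float,sys.argv[1:])); go(a[:3],a[3] if len(a)>3 else None)
E
python3 go.py .5858 .1712 .23 5.6; python3 -m crank '[{"turn":-0.14},{"turn":-0.14},{"turn":-0.14},{"turn":-0.14}]' 100; python3 go.py .5858 .1712 .13 5.6
```

```text
tcp [0.2771 0.5596 0.2302] yawY 63.65 tz [-0.001 -0.002 -1.   ] delta tool cm [-44.9  -21.11   0.05] turn -0.558 t 0.1 F [-0.3 -0.2 -1.1]
tcp [0.2771 0.5596 0.2302] yawY 63.65 tz [-0.001 -0.002 -1.   ] delta tool cm [-44.91 -21.09  10.05] turn -0.558 t 0.1 F [-0.3 -0.2 -1.1]schema error: expected keys x, y, z, turn
```

All four keys are needed in each row.

```bash
python3 -m crank '[{"x":0,"y":0,"z":0,"turn":-0.14},{"x":0,"y":0,"z":0,"turn":-0.14},{"x":0,"y":0,"z":0,"turn":-0.14},{"x":0,"y":0,"z":0,"turn":-0.14}]' 100; python3 go.py .5858 .1712 .13 5.6
```

```text
time: 0.5
tool_pos: [0.2771, 0.5598, 0.2305]
tool_rot: [-0.0, -0.053, 0.999, -0.0]
contact_force: [-0.5, 0.8, 0.4]
gripper_width: 0.997
grasp_force: 0.0
tcp [0.2771 0.5598 0.2305] yawY 96.07 tz [-0.001 -0.001 -1.   ] delta tool cm [-26.59 -41.89  10.07] turn 0.008 t 0.5 F [-0.5  0.8  0.4]
```

```bash
M='x'; python3 -m crank '[{"x":-2.66,"y":-4.19,"z":0,"turn":0.008},{"x":-2.66,"y":-4.19,"z":0,"turn":0},{"x":-2.66,"y":-4.19,"z":0,"turn":0},{"x":-2.66,"y":-4.19,"z":0,"turn":0},{"x":-2.66,"y":-4.19,"z":0,"turn":0}]' && python3 -m crank '[{"x":-2.66,"y":-4.19,"z":0,"turn":0},{"x":-2.66,"y":-4.19,"z":0,"turn":0},{"x":-2.66,"y":-4.19,"z":0,"turn":0},{"x":-2.66,"y":-4.19,"z":0,"turn":0},{"x":-2.66,"y":-4.19,"z":0,"turn":0}]' && python3 -m crank '[{"x":0,"y":0,"z":3.5,"turn":0},{"x":0,"y":0,"z":3.5,"turn":0},{"x":0,"y":0,"z":3,"turn":0},{"x":0,"y":0,"z":0,"turn":0}]'; python3 go.py .5858 .1712 .034 5.6
```

```text
time: 1.0
tool_pos: [0.43, 0.3622, 0.2308]
tool_rot: [-0.0, -0.046, 0.999, -0.0]
contact_force: [0.8, 0.7, -0.4]
gripper_width: 1.0
grasp_force: 0.0
time: 1.5
tool_pos: [0.5817, 0.1657, 0.2308]
tool_rot: [-0.0, -0.046, 0.999, 0.0]
contact_force: [0.8, 0.9, 0.2]
gripper_width: 0.996
grasp_force: 0.0
time: 1.9
tool_pos: [0.577, 0.1667, 0.1249]
tool_rot: [-0.006, -0.046, 0.999, -0.001]
contact_force: [-0.9, 0.2, -1.3]
gripper_width: 1.001
grasp_force: 0.0
tcp [0.577  0.1667 0.1249] yawY 95.26 tz [-0.011 -0.002 -1.   ] delta tool cm [-1.02  0.38  9.08] turn -0.006 t 1.9 F [-0.9  0.2 -1.3]
```

```bash
python3 -m crank '[{"x":0,"y":0,"z":0,"turn":0},{"x":0,"y":0,"z":0,"turn":0}]' >/dev/null; python3 go.py .5858 .1712 .034 5.6
```

```text
tcp [0.5824 0.168  0.1338] yawY 95.3 tz [ 0.004  0.001 -1.   ] delta tool cm [-0.33  0.29  9.98] turn -0.005 t 2.1 F [0.1 0.3 1. ]
```

```bash
python3 -m crank '[{"x":-0.33,"y":0.29,"z":1.5,"turn":-0.005},{"x":0,"y":0,"z":2.5,"turn":0},{"x":0,"y":0,"z":2.5,"turn":0},{"x":0,"y":0,"z":2,"turn":0},{"x":0,"y":0,"z":0,"turn":0}]' >/dev/null;python3 -m crank '[{"x":0,"y":0,"z":0,"turn":0},{"x":0,"y":0,"z":0,"turn":0}]' >/dev/null; python3 go.py .5858 .1712 .034 5.6
```

```text
tcp [0.5856 0.1712 0.0482] yawY 95.58 tz [ 0.003  0.001 -1.   ] delta tool cm [-0.02  0.    1.42] turn -0.0 t 2.8 F [ 1.  -0.2  0.7]
```

```bash
python3 -m crank '[{"x":0,"y":0,"z":0.7,"turn":0},{"x":0,"y":0,"z":0.7,"turn":0},{"x":0,"y":0,"z":0,"turn":0},{"x":0,"y":0,"z":0,"turn":0}]' >/dev/null;python3 -m crank '[{"x":0,"y":0,"z":0,"turn":0},{"x":0,"y":0,"z":0,"turn":0},{"x":0,"y":0,"z":0,"turn":0},{"x":0,"y":0,"z":0,"turn":0},{"x":0,"y":0,"z":0,"turn":0}]' 0; python3 -m crank '[{"x":0,"y":0,"z":0,"turn":0},{"x":0,"y":0,"z":0,"turn":0},{"x":0,"y":0,"z":0,"turn":0}]'; python3 go.py .5858 .1712 .034 5.6
```

```text
time: 3.7
tool_pos: [0.5842, 0.1708, 0.0325]
tool_rot: [0.0, -0.049, 0.999, 0.0]
contact_force: [-1.5, -2.6, 7.7]
gripper_width: 0.148
grasp_force: 51.4
time: 4.0
tool_pos: [0.5844, 0.1708, 0.0326]
tool_rot: [0.0, -0.049, 0.999, -0.0]
contact_force: [-0.5, 0.0, 2.6]
gripper_width: 0.145
grasp_force: 60.1
tcp [0.5844 0.1708 0.0326] yawY 95.57 tz [ 0.001 -0.    -1.   ] delta tool cm [-0.15  0.03 -0.14] turn -0.0 t 4.0 F [-0.5  0.   2.6]
```

```bash
python3 -m crank '[{"x":0,"y":0,"z":-2,"turn":0},{"x":0,"y":0,"z":-4,"turn":0},{"x":0,"y":0,"z":-4,"turn":0},{"x":0,"y":0,"z":-4,"turn":0},{"x":0,"y":0,"z":-3,"turn":-0.08}]' ; python3 -m crank '[{"x":0,"y":0,"z":0,"turn":0},{"x":0,"y":0,"z":0,"turn":0},{"x":0,"y":0,"z":0,"turn":0}]' >/dev/null; python3 go.py .5218 -.1484 .17 10.2
```

```text
time: 4.5
tool_pos: [0.5845, 0.171, 0.2049]
tool_rot: [0.001, -0.09, 0.996, 0.0]
contact_force: [1.0, 0.2, -1.4]
gripper_width: 0.15
grasp_force: 59.8
tcp [0.5828 0.1706 0.1995] yawY 100.12 tz [-0.004 -0.001 -1.   ] delta tool cm [ 11.59 -30.33   3.  ] turn -0.001 t 4.8 F [ 0.1  0.3 -1.2]
```

```bash
python3 -m crank '[{"x":1.45,"y":-3.79,"z":0,"turn":0},{"x":1.45,"y":-3.79,"z":0,"turn":0},{"x":1.45,"y":-3.79,"z":0,"turn":0},{"x":1.45,"y":-3.79,"z":0,"turn":0}]'>/dev/null ; python3 -m crank '[{"x":1.45,"y":-3.79,"z":0,"turn":0},{"x":1.45,"y":-3.79,"z":0,"turn":0},{"x":1.45,"y":-3.79,"z":0,"turn":0},{"x":1.45,"y":-3.79,"z":0,"turn":0}]' >/dev/null; python3 -m crank '[{"x":0,"y":0,"z":1,"turn":0},{"x":0,"y":0,"z":2,"turn":0},{"x":0,"y":0,"z":0,"turn":0},{"x":0,"y":0,"z":0,"turn":0},{"x":0,"y":0,"z":0,"turn":0}]'; python3 go.py .5218 -.1484 .125 10.2
python3 - <<'E'
from h import *
c=[]
for n,(u,v) in {"side":(240,220),"top":(290,225)}.items():
    p,d=manip.grab_frame(n);np.savez(n+"1.npz",p=p,d=d);c.append(cv2.resize(p[v-60:v+60,u-60:u+60,::-1],(400,400)))
cv2.imwrite("pics/a1.png",np.hstack(c))
E
```

```text
time: 6.1
tool_pos: [0.5236, -0.1476, 0.1724]
tool_rot: [-0.0, -0.089, 0.996, 0.0]
contact_force: [-0.8, -0.5, -0.0]
gripper_width: 0.151
grasp_force: 59.8
tcp [ 0.5236 -0.1476  0.1724] yawY 100.2 tz [-0.  0. -1.] delta tool cm [ 0.19 -0.05  4.74] turn -0.0 t 6.1 F [-0.8 -0.5 -0. ]
```

View pics/a1.png

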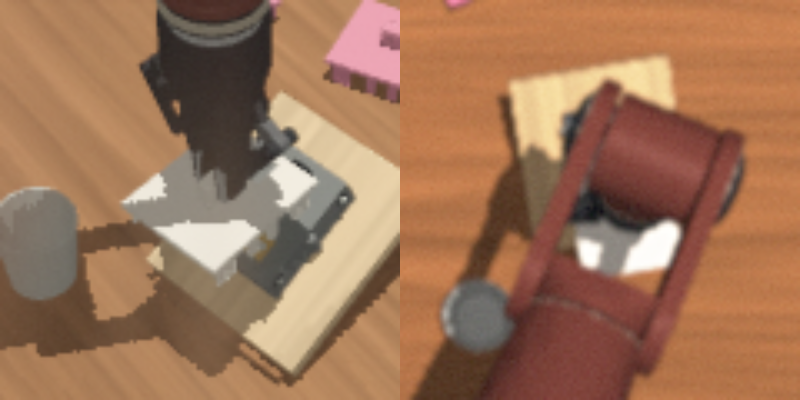

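The side view shows the cover level in the gripper, over the lower half of the box (crop 230,205), with the tin clear at (40,240). I'll lower it and push its front edge onto the box top, so it pivots in the pads to the slope angle.

```bash
python3 -m crank '[{"x":0.19,"y":-0.05,"z":2.2,"turn":0},{"x":0,"y":0,"z":2.5,"turn":0},{"x":0,"y":0,"z":1.2,"turn":0},{"x":0,"y":0,"z":1,"turn":0},{"x":0,"y":0,"z":0,"turn":0}]' ; python3 -m crank '[{"x":0,"y":0,"z":0.4,"turn":0},{"x":0,"y":0,"z":0.4,"turn":0},{"x":0,"y":0,"z":0.4,"turn":0},{"x":0,"y":0,"z":0,"turn":0}]'; python3 go.py .5218 -.1484 .078 10.2
```

```text
time: 6.7
tool_pos: [0.5218, -0.1489, 0.1034]
tool_rot: [0.0, -0.089, 0.996, 0.0]
contact_force: [0.1, -0.5, -0.4]
gripper_width: 0.145
grasp_force: 59.8
time: 7.1
tool_pos: [0.5206, -0.1496, 0.0935]
tool_rot: [-0.002, -0.089, 0.996, -0.0]
contact_force: [-12.4, -0.2, 10.3]
gripper_width: 0.143
grasp_force: 63.4
tcp [ 0.5206 -0.1496  0.0935] yawY 100.17 tz [-0.003 -0.001 -1.   ] delta tool cm [-0.14  0.1   1.55] turn -0.001 t 7.1 F [-12.4  -0.2  10.3]
```

```bash
python3 -m crank '[{"x":0,"y":0,"z":0.4,"turn":0},{"x":0,"y":0,"z":0.4,"turn":0},{"x":0,"y":0,"z":0.4,"turn":0},{"x":0,"y":0,"z":0.3,"turn":0},{"x":0,"y":0,"z":0,"turn":0}]'; python3 go.py .5218 -.1484 .078 10.2
cat > held.py <<'E'
from h import *
import sys
# fit held cover: white pixels near the tool in the side view; plane + box-frame pose
tag=sys.argv[1]; s=manip.state();tp=s["tool_pos"]
p,d=manip.grab_frame("side");np.savez("side"+tag+".npz",p=p,d=d);X=cloud("side",d);hsv=cv2.cvtColor(p,cv2.COLOR_RGB2HSV)
m=(hsv[...,1]<50)&(hsv[...,2]>90)&(d>0)&(np.linalg.norm(X-tp,axis=-1)<.085)&(X[...,2]>.03)
P=X[m];rng=np.random.default_rng(0);best=0
for i in range(400):
    a=P[rng.choice(len(P),3,False)];n=np.cross(a[1]-a[0],a[2]-a[0]);n/=np.linalg.norm(n)+1e-12;n*=np.sign(n[2])
    if n[2]<.8: continue
    k=abs((P-a[0])@n)<.002
    if k.sum()>best: best=k.sum();K=k
Q=P[K];n=np.linalg.svd(Q-Q.mean(0))[2][2];n*=np.sign(n[2])
print("n",len(P),len(Q),"normal",n.round(3),"tilt deg",np.degrees(np.arccos(n[2])).round(1),"height of TCP over plate top",((tp-Q.mean(0))@n).round(4))
u,v=proj("side",tp)[0].astype(int);cv2.imwrite(f"pics/h{tag}.png",cv2.resize(p[v-60:v+60,u-75:u+75,::-1],(750,600),interpolation=cv2.INTER_CUBIC))
E
python3 held.py 2
```

```text
time: 7.6
tool_pos: [0.5203, -0.1496, 0.0779]
tool_rot: [-0.002, -0.089, 0.996, -0.0]
contact_force: [-11.9, 0.4, 8.3]
gripper_width: 0.147
grasp_force: 67.8
tcp [ 0.5203 -0.1496  0.0779] yawY 100.17 tz [-0.004 -0.001 -1.   ] delta tool cm [-0.17  0.09 -0.02] turn -0.001 t 7.6 F [-11.9   0.4   8.3]
n 1175 602 normal [-0.38  -0.056  0.923] tilt deg 22.6 height of TCP over plate top 0.0043
```

View pics/h2.png

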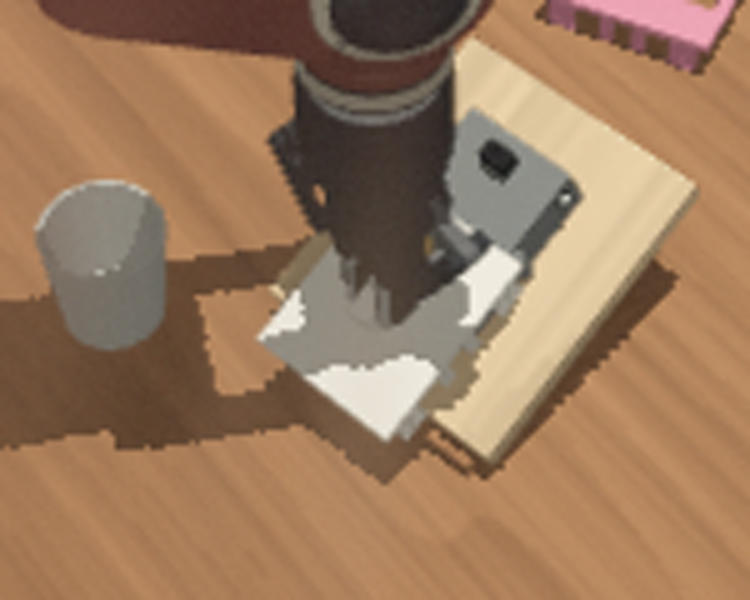

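The picture shows the cover tilted to the slope in the pads, lying on the lower half of the box (plate corners at 260,338 and 390,440). The tilt is 22.6°, so I'll push a little more, then lift.

```bash
python3 -m crank '[{"x":0,"y":0,"z":0.3,"turn":0},{"x":0,"y":0,"z":0,"turn":0}]'; python3 -m crank '[{"x":0,"y":0,"z":-1.5,"turn":0},{"x":0,"y":0,"z":-2.5,"turn":0},{"x":0,"y":0,"z":-3,"turn":0},{"x":0,"y":0,"z":0,"turn":0},{"x":0,"y":0,"z":0,"turn":0}]';  python3 -m crank '[{"x":0,"y":0,"z":0,"turn":0},{"x":0,"y":0,"z":0,"turn":0}]' >/dev/null; python3 go.py .5218 -.1484 .078 10.2; python3 held.py 3
python3 - <<'E'
# edges of held plate in its own plane
from h import *
z=np.load("side3.npz");p,d=z["p"],z["d"];X=cloud("side",d);tp=manip.state()["tool_pos"];hsv=cv2.cvtColor(p,cv2.COLOR_RGB2HSV)
m=(hsv[...,1]<50)&(hsv[...,2]>90)&(d>0)&(np.linalg.norm(X-tp,axis=-1)<.085)
P=X[m];R=boxR(np.radians(10.2));L=(P-tp)@R
print(np.histogram(L[:,2],bins=np.arange(-.04,.04,.004)))
k=L[:,2];k=abs(k-np.median(k))<.006;L=L[k];print(L.min(0),L.max(0),cv2.minAreaRect((L[:,:2]*1000).astype(np.float32)),np.median(L[:,2]))
E
```

```text
time: 7.85
tool_pos: [0.5204, -0.1495, 0.076]
tool_rot: [-0.002, -0.089, 0.996, -0.0]
contact_force: [-15.2, 1.8, 14.4]
gripper_width: 0.149
grasp_force: 70.1
time: 8.35
tool_pos: [0.5226, -0.1493, 0.1448]
tool_rot: [0.001, -0.089, 0.996, -0.001]
contact_force: [0.1, -0.0, -1.3]
gripper_width: 0.149
grasp_force: 67.1
tcp [ 0.5207 -0.1485  0.1416] yawY 100.15 tz [-0.003  0.001 -1.   ] delta tool cm [-0.13 -0.02  6.36] turn -0.001 t 8.55 F [ 0.9 -0.5 -1.3]
n 1119 622 normal [-0.394 -0.064  0.917] tilt deg 23.5 height of TCP over plate top 0.0044
(array([  0,   2,   8,  15,  11,  15,   8,  46, 504, 388,  16,   4,   7,
        18,  26,   6,   7,   5,   7]), array([-4.00000000e-02, -3.60000000e-02, -3.20000000e-02, -2.80000000e-02,
       -2.40000000e-02, -2.00000000e-02, -1.60000000e-02, -1.20000000e-02,
       -8.00000000e-03, -4.00000000e-03, -3.46944695e-17,  4.00000000e-03,
        8.00000000e-03,  1.20000000e-02,  1.60000000e-02,  2.00000000e-02,
        2.40000000e-02,  2.80000000e-02,  3.20000000e-02,  3.60000000e-02]))
[-0.05159828 -0.04854817 -0.0103447 ] [0.06087096 0.04560905 0.00136996] ((4.563877105712891, -1.4579849243164062), (93.04083251953125, 113.20039367675781), 89.3316650390625) -0.004403504956538291
```

View pics/h3.png

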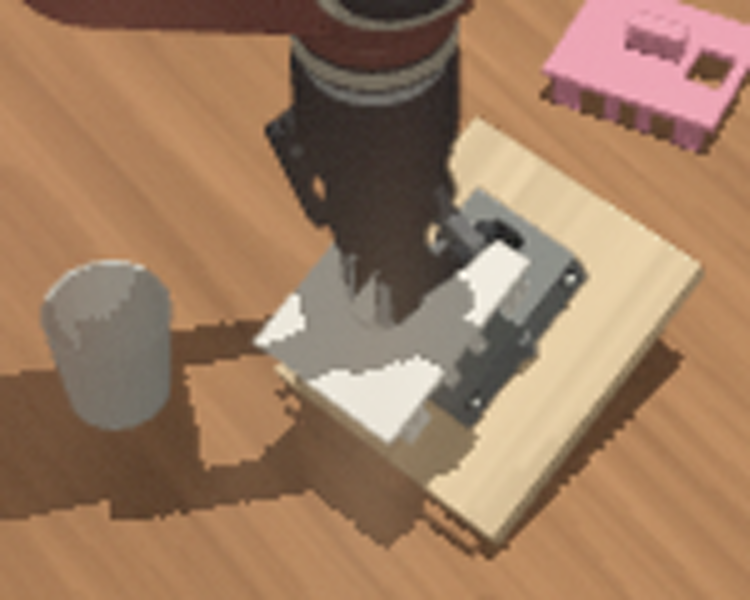

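```bash
cat > tgt.py <<'E'
from h import *; from go import go; import sys
o=np.array([.5949,-.1362,.0633]);R=boxR(np.radians(10.2))
x,y,h=map(float,sys.argv[1:4])   # mm, cover origin in box frame
t=o+R@np.array([-4.6+x,1.5+y,h+9.4])/1000; s=manip.state()["tool_pos"]
print("cover now in box (mm)",(R.T@(s-o)*1000-[-4.6,1.5,9.4]).round(1)); go(t,10.2)
E
python3 tgt.py 0 0 75
```

```text
cover now in box (mm) [-30.4  -0.5  93.4]
tcp [ 0.5208 -0.1486  0.1417] yawY 100.15 tz [-0.003  0.001 -1.   ] delta tool cm [-3.53  0.06  0.37] turn -0.001 t 8.6 F [ 0.   0.1 -1.1]
```

```bash
python3 -m crank '[{"x":-1.1,"y":0.06,"z":0,"turn":-0.006},{"x":-1.2,"y":0,"z":0,"turn":0},{"x":-1.2,"y":0,"z":0.2,"turn":0},{"x":0,"y":0,"z":0.2,"turn":0},{"x":0,"y":0,"z":0,"turn":0}]'>/dev/null; python3 -m crank '[{"x":0,"y":0,"z":0,"turn":0},{"x":0,"y":0,"z":0,"turn":0}]' >/dev/null; python3 tgt.py 0 0 55
```

```text
cover now in box (mm) [ 0.8 -0.3 76.2]
tcp [ 0.5557 -0.1421  0.1392] yawY 100.49 tz [-0. -0. -1.] delta tool cm [-0.83  0.03  1.95] turn 0.005 t 9.3 F [ 1.3  0.5 -0.5]
```

```bash
python3 -m crank '[{"x":-0.4,"y":0.03,"z":0.95,"turn":0},{"x":-0.43,"y":0,"z":1.0,"turn":0},{"x":0,"y":0,"z":0,"turn":0},{"x":0,"y":0,"z":0,"turn":0},{"x":0,"y":0,"z":0,"turn":0}]'>/dev/null;  python3 tgt.py 0 0 43; python3 held.py 4
```

```text
cover now in box (mm) [ 0.3  0.1 54.9]
tcp [ 0.564  -0.1402  0.1198] yawY 100.5 tz [-0.  0. -1.] delta tool cm [-0.48 -0.01  1.09] turn 0.005 t 9.8 F [-0.1  0.1 -1.4]
n 1059 593 normal [-0.404 -0.054  0.913] tilt deg 24.1 height of TCP over plate top 0.0046
```

View pics/h4.png

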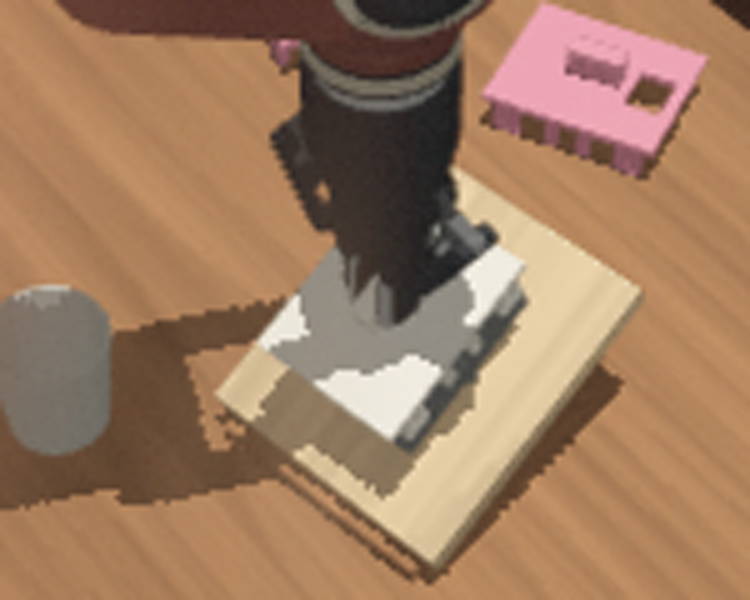

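The cover sits square over the box at the slope's tilt (24.1°), with its prongs around the rib near (450,375) and no contact force. I'll lower it onto the balls.

```bash
python3 -m crank '[{"x":-0.14,"y":0,"z":0.3,"turn":0},{"x":-0.14,"y":0,"z":0.3,"turn":0},{"x":0,"y":0,"z":0,"turn":0},{"x":0,"y":0,"z":0,"turn":0}]';  python3 tgt.py 0 0 43;  python3 -m crank '[{"x":-0.1,"y":0,"z":0.2,"turn":0},{"x":-0.1,"y":0,"z":0.2,"turn":0},{"x":0,"y":0,"z":0,"turn":0},{"x":0,"y":0,"z":0,"turn":0}]';  python3 tgt.py 0 0 42
```

```text
time: 10.25
tool_pos: [0.5667, -0.1396, 0.1136]
tool_rot: [-0.0, -0.091, 0.996, 0.0]
contact_force: [0.2, 0.3, -0.6]
gripper_width: 0.153
grasp_force: 67.1
cover now in box (mm) [ 0.2  0.1 48.2]
tcp [ 0.5667 -0.1396  0.1136] yawY 100.5 tz [-0.  0. -1.] delta tool cm [-0.2  -0.01  0.48] turn 0.005 t 10.25 F [ 0.2  0.3 -0.6]
time: 10.65
tool_pos: [0.5689, -0.1396, 0.1099]
tool_rot: [0.0, -0.091, 0.996, -0.0]
contact_force: [-0.4, -0.5, -1.3]
gripper_width: 0.148
grasp_force: 67.2
cover now in box (mm) [ 0.5 -0.2 43.9]
tcp [ 0.5689 -0.1396  0.1099] yawY 100.49 tz [ 0. -0. -1.] delta tool cm [-0.03  0.02  0.19] turn 0.005 t 10.65 F [-0.4 -0.5 -1.3]
```

```bash
python3 -m crank '[{"x":-0.05,"y":0,"z":0.12,"turn":0},{"x":0,"y":0,"z":0,"turn":0},{"x":0,"y":0,"z":0,"turn":0}]';  python3 tgt.py 0 0 42;  python3 -m crank '[{"x":-0.05,"y":0,"z":0.1,"turn":0},{"x":0,"y":0,"z":0,"turn":0},{"x":0,"y":0,"z":0,"turn":0}]';  python3 tgt.py 0 0 42
```

```text
time: 10.95
tool_pos: [0.5695, -0.1398, 0.1089]
tool_rot: [0.0, -0.091, 0.996, -0.001]
contact_force: [-0.2, -3.0, 0.9]
gripper_width: 0.145
grasp_force: 67.4
cover now in box (mm) [ 0.6 -0.5 42.8]
tcp [ 0.5695 -0.1398  0.1089] yawY 100.48 tz [ 0.001 -0.001 -1.   ] delta tool cm [0.02 0.05 0.1 ] turn 0.005 t 10.95 F [-0.2 -3.   0.9]
time: 11.25
tool_pos: [0.5699, -0.1398, 0.1081]
tool_rot: [0.0, -0.091, 0.996, -0.001]
contact_force: [-2.3, -4.4, 2.0]
gripper_width: 0.144
grasp_force: 67.8
cover now in box (mm) [ 0.6 -0.6 41.8]
tcp [ 0.5699 -0.1398  0.1081] yawY 100.48 tz [ 0.    -0.001 -1.   ] delta tool cm [0.06 0.06 0.01] turn 0.005 t 11.25 F [-2.3 -4.4  2. ]
```

Contact at the expected height of 42 mm. Releasing.

```bash
python3 -m crank '[{"x":0,"y":0,"z":0,"turn":0},{"x":0,"y":0,"z":0,"turn":0},{"x":0,"y":0,"z":0,"turn":0},{"x":0,"y":0,"z":0,"turn":0},{"x":0,"y":0,"z":0,"turn":0}]' 45; python3 -m crank '[{"x":0,"y":0,"z":-2,"turn":0},{"x":0,"y":0,"z":-4,"turn":0},{"x":0,"y":0,"z":-4,"turn":0},{"x":0,"y":0,"z":-2,"turn":0}]';python3 -m crank '[{"x":4,"y":0,"z":0,"turn":0},{"x":4,"y":0,"z":0,"turn":0},{"x":4,"y":0,"z":0,"turn":0},{"x":4,"y":0,"z":0,"turn":0},{"x":0,"y":0,"z":0,"turn":0}]' 0
cat > cov.py <<'E'
from h import *
import sys
tag=sys.argv[1]
O={"side":np.array([.5949,-.1362,.0633]),"top":np.array([.5973,-.1337,.0640])};out=[]
for n in("side","top"):
    p,d=manip.grab_frame(n);X=cloud(n,d);hsv=cv2.cvtColor(p,cv2.COLOR_RGB2HSV);L=(X-O[n])@boxR(np.radians(10.2))*1000
    w=(hsv[...,1]<45)&(hsv[...,2]>120)&(d>0)&(abs(L[...,0])<75)&(abs(L[...,1])<65)&(L[...,2]>28)
    Q=L[w];pl=Q[(Q[:,2]>34)&(Q[:,2]<56)]
    A=np.c_[pl[:,:2],np.ones(len(pl))];b=pl[:,2];k=np.ones(len(b),bool)
    for i in range(5): c=np.linalg.lstsq(A[k],b[k],rcond=None)[0];k=abs(b-A@c)<3
    (cx,cy),sz,a=cv2.minAreaRect(pl[k][:,:2].astype(np.float32))
    print(n,len(pl),"centre",round(cx,1),round(cy,1),"size",np.round(sz,1),"ang",round(a,1),"underside at ul,ur,ll,lr:",[round(float(c@[x,y,1])-5,1) for x,y in((40,32),(40,-32),(-40,32),(-40,-32))])
    u,v=proj(n,O[n]+[0,0,.03])[0].astype(int);out.append(cv2.resize(p[v-45:v+45,u-45:u+45,::-1],(400,400),interpolation=cv2.INTER_CUBIC))
cv2.imwrite(f"pics/c{tag}.png",np.hstack(out))
E
python3 cov.py 5
```

```text
time: 11.75
tool_pos: [0.5697, -0.1389, 0.1074]
tool_rot: [-0.0, -0.092, 0.996, 0.0]
contact_force: [-0.7, -0.3, -0.2]
gripper_width: 0.447
grasp_force: 0.0
time: 12.15
tool_pos: [0.5712, -0.1396, 0.2322]
tool_rot: [0.003, -0.092, 0.996, -0.001]
contact_force: [0.3, -0.1, 0.7]
gripper_width: 0.449
grasp_force: 0.0
time: 12.65
tool_pos: [0.4094, -0.1684, 0.227]
tool_rot: [-0.0, -0.09, 0.996, -0.0]
contact_force: [0.6, 0.7, -0.5]
gripper_width: -0.004
grasp_force: 0.0
side 1266 centre 0.3 -0.2 size [ 94.2 112. ] ang 89.4 underside at ul,ur,ll,lr: [41.1, 41.5, 41.2, 41.6]
top 845 centre 0.2 -0.1 size [ 91.9 113.5] ang 89.1 underside at ul,ur,ll,lr: [41.5, 42.3, 41.9, 42.8]
```

View pics/c5.png

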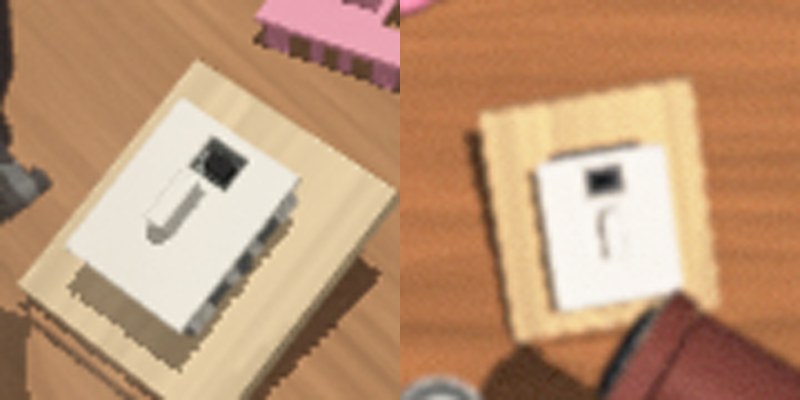

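The cover rests on all four balls at about 42 mm, centred. The rocker shows through the window (crop 220,160 / 605,180). Now pressing the corners with shut fingers, starting with ul.

```bash
cat > cor.py <<'E'
from h import *; from go import go; import sys
o=np.array([.596,-.135,.0637]);R=boxR(np.radians(10.2));x,y,h=map(float,sys.argv[1:4])
u=np.array([np.cos(np.radians(10.2)),np.sin(np.radians(10.2)),0])*.011
s=manip.state()["tool_pos"];print("edge now in box",(R.T@(s+u-o)*1000).round(1));go(o+R@np.array([x,y,h])/1000-u,10.2)
E
python3 cor.py 40 32 52
```

```text
edge now in box [-90.   -0.3 223.1]
tcp [ 0.4122 -0.1684  0.2279] yawY 100.44 tz [ 0.001 -0.    -1.   ] delta tool cm [-19.01   3.16  10.04] turn 0.004 t 12.75 F [ 1.  -0.1  0.2]
```

```bash
python3 -m crank '[{"x":-3.8,"y":0.64,"z":0,"turn":0},{"x":-3.8,"y":0.63,"z":0,"turn":0},{"x":-3.8,"y":0.63,"z":0,"turn":0},{"x":-3.8,"y":0.63,"z":0,"turn":0},{"x":-3.8,"y":0.63,"z":0,"turn":0}]'>/dev/null; python3 -m crank '[{"x":0,"y":0,"z":3,"turn":0},{"x":0,"y":0,"z":3,"turn":0},{"x":0,"y":0,"z":2,"turn":0},{"x":0,"y":0,"z":0,"turn":0},{"x":0,"y":0,"z":0,"turn":0}]'; python3 -m crank '[{"x":0,"y":0,"z":0,"turn":0},{"x":0,"y":0,"z":0,"turn":0}]'>/dev/null; python3 cor.py 40 32 52
```

```text
time: 13.75
tool_pos: [0.5942, -0.1022, 0.1475]
tool_rot: [-0.0, -0.092, 0.996, 0.0]
contact_force: [-0.5, 0.2, -0.6]
gripper_width: -0.003
grasp_force: 0.0
edge now in box [50.4 31.8 71.4]
tcp [ 0.5948 -0.1029  0.1497] yawY 100.5 tz [ 0.003 -0.001 -1.   ] delta tool cm [0.13 0.02 2.2 ] turn 0.005 t 13.95 F [-0.7  0.3 -0.1]
```

```bash
python3 -m crank '[{"x":0.13,"y":0,"z":1.2,"turn":0},{"x":0,"y":0,"z":1,"turn":0},{"x":0,"y":0,"z":0,"turn":0}]'>/dev/null; python3 cor.py 40 32 39; python3 -m crank '[{"x":-0.13,"y":0,"z":0.27,"turn":0},{"x":-0.13,"y":0,"z":0.27,"turn":0},{"x":-0.13,"y":0,"z":0.27,"turn":0},{"x":0,"y":0,"z":0,"turn":0}]'; python3 cor.py 40 32 39
```

```text
edge now in box [35.3 33.  48.9]
tcp [ 0.5905 -0.1025  0.1229] yawY 100.49 tz [-0.004  0.001 -1.   ] delta tool cm [-0.84 -0.1   0.69] turn 0.005 t 14.25 F [-0.4 -0.3 -0.7]
time: 14.65
tool_pos: [0.5964, -0.1021, 0.1178]
tool_rot: [0.0, -0.092, 0.996, -0.0]
contact_force: [-0.4, -0.3, -0.9]
gripper_width: 0.003
grasp_force: 0.0
edge now in box [38.5 32.3 41.7]
tcp [ 0.5964 -0.1021  0.1178] yawY 100.51 tz [ 0.001 -0.    -1.   ] delta tool cm [-0.25 -0.04  0.19] turn 0.005 t 14.65 F [-0.4 -0.3 -0.9]
```

```bash
python3 -m crank '[{"x":-0.13,"y":0,"z":0.27,"turn":0},{"x":-0.13,"y":0,"z":0.27,"turn":0},{"x":0,"y":0,"z":0,"turn":0}]'; python3 -m crank '[{"x":-0.13,"y":0,"z":0.27,"turn":0},{"x":0,"y":0,"z":0,"turn":0},{"x":0,"y":0,"z":0,"turn":0}]';  python3 cor.py 40 32 39
```

```text
time: 14.95
tool_pos: [0.5983, -0.1024, 0.1148]
tool_rot: [-0.001, -0.092, 0.996, -0.001]
contact_force: [-9.6, 0.4, 14.2]
gripper_width: -0.0
grasp_force: 8.5
time: 15.25
tool_pos: [0.5985, -0.1024, 0.1144]
tool_rot: [-0.003, -0.092, 0.996, -0.001]
contact_force: [-19.7, 0.8, 26.2]
gripper_width: -0.0
grasp_force: 16.3
edge now in box [38.9 31.6 37.9]
tcp [ 0.5985 -0.1024  0.1144] yawY 100.51 tz [-0.005 -0.002 -1.   ] delta tool cm [-0.05  0.04 -0.15] turn 0.005 t 15.25 F [-19.7   0.8  26.2]
```

```bash
python3 -m crank '[{"x":0,"y":0,"z":-1,"turn":0},{"x":0,"y":0,"z":-3,"turn":0},{"x":0,"y":0,"z":-2,"turn":0},{"x":0,"y":0,"z":0,"turn":0},{"x":0,"y":0,"z":0,"turn":0}]'>/dev/null; python3 cov.py 6; python3 cor.py -40 -32 70
```

```text
side 1179 centre -1.2 1.5 size [ 93.7 111.6] ang 89.5 underside at ul,ur,ll,lr: [33.9, 41.8, 34.5, 42.4]
top 271 centre -4.1 -11.5 size [120.8  68.1] ang 44.6 underside at ul,ur,ll,lr: [35.0, 42.8, 33.9, 41.7]
edge now in box [61.8 32.8 85.5]
tcp [ 0.5989 -0.1012  0.1673] yawY 100.5 tz [-0.003  0.001 -1.   ] delta tool cm [ 8.59 -6.44  5.72] turn 0.005 t 15.85 F [0.2 0.4 0.4]
```

```bash
python3 -m crank '[{"x":2.86,"y":-2.15,"z":0,"turn":0},{"x":2.86,"y":-2.15,"z":0,"turn":0},{"x":2.87,"y":-2.14,"z":0,"turn":0},{"x":0,"y":0,"z":3,"turn":0},{"x":0,"y":0,"z":2.7,"turn":0}]'>/dev/null; python3 -m crank '[{"x":0,"y":0,"z":0,"turn":0},{"x":0,"y":0,"z":0,"turn":0},{"x":0,"y":0,"z":0,"turn":0}]'; python3 cor.py -40 -32 50
```

```text
time: 16.65
tool_pos: [0.528, -0.1806, 0.1135]
tool_rot: [0.001, -0.092, 0.996, -0.0]
contact_force: [0.5, -0.2, -0.1]
gripper_width: -0.0
grasp_force: 0.0
edge now in box [-37.  -32.8  72.2]
tcp [ 0.528  -0.1806  0.1135] yawY 100.52 tz [ 0.001 -0.001 -1.   ] delta tool cm [-0.66  0.08  2.14] turn 0.006 t 16.65 F [ 0.5 -0.2 -0.1]
```

```bash
python3 -m crank '[{"x":-0.36,"y":0.08,"z":1.1,"turn":0},{"x":-0.3,"y":0,"z":1.04,"turn":0},{"x":0,"y":0,"z":0,"turn":0},{"x":0,"y":0,"z":0,"turn":0}]'; python3 -m crank '[{"x":-0.13,"y":0,"z":0.27,"turn":0},{"x":-0.13,"y":0,"z":0.27,"turn":0},{"x":0,"y":0,"z":0,"turn":0}]'; python3 cor.py -40 -32 39;  python3 -m crank '[{"x":-0.13,"y":0,"z":0.27,"turn":0},{"x":-0.13,"y":0,"z":0.27,"turn":0},{"x":0,"y":0,"z":0,"turn":0}]';python3 cor.py -40 -32 39
```

```text
time: 17.05
tool_pos: [0.5333, -0.1781, 0.0903]
tool_rot: [-0.001, -0.092, 0.996, 0.0]
contact_force: [0.2, 0.2, -0.7]
gripper_width: -0.001
grasp_force: 0.0
time: 17.35
tool_pos: [0.5365, -0.1795, 0.0871]
tool_rot: [0.0, -0.092, 0.996, -0.002]
contact_force: [-3.3, -3.5, 4.6]
gripper_width: 0.001
grasp_force: 3.0
edge now in box [-40.4 -33.3  44.7]
tcp [ 0.5365 -0.1795  0.0871] yawY 100.51 tz [ 0.    -0.003 -1.   ] delta tool cm [-0.27  0.13  0.5 ] turn 0.005 t 17.35 F [-3.3 -3.5  4.6]
time: 17.65
tool_pos: [0.5394, -0.1798, 0.0821]
tool_rot: [0.001, -0.091, 0.996, -0.002]
contact_force: [-3.4, -3.9, 5.4]
gripper_width: -0.001
grasp_force: 3.3
edge now in box [-39.9 -34.   39. ]
tcp [ 0.5394 -0.1798  0.0821] yawY 100.49 tz [ 0.002 -0.005 -1.   ] delta tool cm [ 0.01  0.2  -0.  ] turn 0.005 t 17.65 F [-3.4 -3.9  5.4]
```

```bash
python3 -m crank '[{"x":-0.1,"y":0,"z":0.2,"turn":0},{"x":-0.05,"y":0,"z":0.1,"turn":0},{"x":0,"y":0,"z":0,"turn":0},{"x":0,"y":0,"z":0,"turn":0}]'; python3 -m crank '[{"x":0,"y":0,"z":-1,"turn":0},{"x":0,"y":0,"z":-3,"turn":0},{"x":0,"y":0,"z":-3,"turn":0},{"x":0,"y":0,"z":-2,"turn":0},{"x":0,"y":0,"z":0,"turn":0}]'>/dev/null; python3 cov.py 7; python3 cor.py 40 -32 70
```

```text
time: 18.05
tool_pos: [0.5396, -0.1801, 0.0817]
tool_rot: [-0.002, -0.092, 0.996, -0.003]
contact_force: [-14.6, -4.1, 21.8]
gripper_width: -0.001
grasp_force: 12.9
side 984 centre -1.0 -0.8 size [ 93.2 110.7] ang 88.9 underside at ul,ur,ll,lr: [40.9, 40.9, 34.9, 34.9]
top 286 centre -6.3 19.0 size [122.2  63.9] ang 15.6 underside at ul,ur,ll,lr: [42.5, 41.5, 35.8, 34.9]
edge now in box [ -3.  -31.6 115.3]
tcp [ 0.5402 -0.1771  0.167 ] yawY 100.5 tz [ 0. -0. -1.] delta tool cm [-5.81 -0.08  2.3 ] turn 0.005 t 18.65 F [-0.7 -0.1 -0.6]
```

```bash
python3 -m crank '[{"x":-2.9,"y":-0.04,"z":0,"turn":0},{"x":-2.9,"y":-0.04,"z":0,"turn":0},{"x":0,"y":0,"z":2.1,"turn":0},{"x":0,"y":0,"z":0,"turn":0},{"x":0,"y":0,"z":0,"turn":0}]'>/dev/null; python3 cor.py 40 -32 50
```

```text
edge now in box [ 38.3 -31.2  70.3]
tcp [ 0.5957 -0.1668  0.1436] yawY 100.5 tz [-0.005  0.002 -1.   ] delta tool cm [-1.01 -0.09  1.76] turn 0.005 t 19.15 F [ 0.8 -0.5  1.2]
```

```bash
python3 -m crank '[{"x":-0.5,"y":-0.05,"z":0.9,"turn":0},{"x":-0.4,"y":0,"z":0.86,"turn":0},{"x":0,"y":0,"z":0,"turn":0},{"x":0,"y":0,"z":0,"turn":0}]'; python3 cor.py 40 -32 39; python3 -m crank '[{"x":-0.13,"y":0,"z":0.27,"turn":0},{"x":-0.13,"y":0,"z":0.27,"turn":0},{"x":0,"y":0,"z":0,"turn":0}]';  python3 -m crank '[{"x":-0.13,"y":0,"z":0.27,"turn":0},{"x":-0.13,"y":0,"z":0.27,"turn":0},{"x":0,"y":0,"z":0,"turn":0}]';python3 cor.py 40 -32 39
```

```text
time: 19.55
tool_pos: [0.606, -0.1662, 0.1283]
tool_rot: [-0.0, -0.091, 0.996, 0.0]
contact_force: [-0.5, 0.0, 0.7]
gripper_width: -0.001
grasp_force: 0.0
edge now in box [ 41.2 -32.5  52. ]
tcp [ 0.606  -0.1662  0.1283] yawY 100.5 tz [-0.001  0.    -1.   ] delta tool cm [-0.45  0.05  1.23] turn 0.005 t 19.55 F [-0.5  0.   0.7]
time: 19.85
tool_pos: [0.6088, -0.1658, 0.1231]
tool_rot: [0.0, -0.091, 0.996, -0.0]
contact_force: [0.4, 0.0, 0.2]
gripper_width: -0.004
grasp_force: 0.0
time: 20.15
tool_pos: [0.6114, -0.1653, 0.1176]
tool_rot: [0.0, -0.091, 0.996, 0.0]
contact_force: [-0.4, -0.2, -0.3]
gripper_width: 0.003
grasp_force: 0.0
edge now in box [ 41.6 -32.6  40.1]
tcp [ 0.6114 -0.1653  0.1176] yawY 100.49 tz [ 0.  0. -1.] delta tool cm [0.1  0.06 0.17] turn 0.005 t 20.15 F [-0.4 -0.2 -0.3]
```

```bash
python3 -m crank '[{"x":-0.08,"y":0,"z":0.18,"turn":0},{"x":-0.08,"y":0,"z":0.18,"turn":0},{"x":0,"y":0,"z":0,"turn":0}]'; python3 -m crank '[{"x":-0.08,"y":0,"z":0.18,"turn":0},{"x":0,"y":0,"z":0,"turn":0},{"x":0,"y":0,"z":0,"turn":0}]'; python3 cov.py 8;python3 cor.py 40 -32 39
```

```text
time: 20.45
tool_pos: [0.6122, -0.1652, 0.1164]
tool_rot: [-0.001, -0.092, 0.996, 0.0]
contact_force: [-9.7, 1.1, 12.9]
gripper_width: -0.004
grasp_force: 7.3
time: 20.75
tool_pos: [0.6123, -0.1652, 0.1162]
tool_rot: [-0.002, -0.092, 0.996, -0.0]
contact_force: [-15.0, 1.7, 19.3]
gripper_width: -0.001
grasp_force: 11.9
side 1137 centre -0.6 -1.6 size [ 93.2 111. ] ang 88.5 underside at ul,ur,ll,lr: [40.3, 34.5, 40.6, 34.8]
top 27 centre 13.3 -31.6 size [34.1 10.9] ang 54.8 underside at ul,ur,ll,lr: [35.8, 42.5, 9.1, 15.7]
edge now in box [ 41.8 -32.6  38.4]
tcp [ 0.6123 -0.1652  0.1162] yawY 100.53 tz [-0.005 -0.    -1.   ] delta tool cm [0.19 0.06 0.02] turn 0.006 t 20.85 F [-14.7   2.3  19.5]
```

View pics/c8.png

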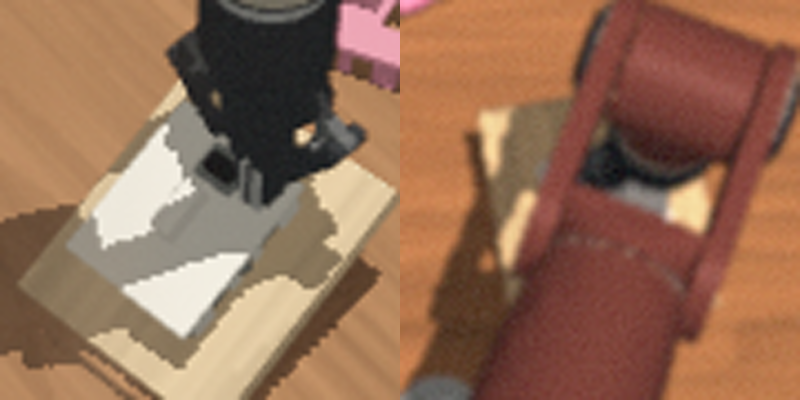

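Pressing ur brought the right side (ur, lr) to 34.5 mm, while the left side stands at 40.5. Next the left corners, ul then ll.

```bash
python3 -m crank '[{"x":0,"y":0,"z":-1,"turn":0},{"x":0,"y":0,"z":-1.5,"turn":0},{"x":0,"y":3.2,"z":0,"turn":0},{"x":0,"y":3.2,"z":0,"turn":0},{"x":0,"y":0,"z":0,"turn":0}]'>/dev/null; python3 -m crank '[{"x":0,"y":0,"z":0,"turn":0},{"x":0,"y":0,"z":0,"turn":0}]'>/dev/null; python3 cor.py 40 32 48
```

```text
edge now in box [52.1 30.8 57.3]
tcp [ 0.6024 -0.1026  0.1377] yawY 100.48 tz [ 0.001 -0.    -1.   ] delta tool cm [0.7  0.13 1.36] turn 0.005 t 21.55 F [0.1 0.1 0.4]
```

```bash
python3 -m crank '[{"x":0.35,"y":0.1,"z":0.6,"turn":0},{"x":0.35,"y":0,"z":0.7,"turn":0},{"x":0,"y":0,"z":0,"turn":0},{"x":0,"y":0,"z":0,"turn":0}]'; python3 -m crank '[{"x":-0.13,"y":0,"z":0.27,"turn":0},{"x":-0.13,"y":0,"z":0.27,"turn":0},{"x":0,"y":0,"z":0,"turn":0}]';  python3 -m crank '[{"x":-0.13,"y":0,"z":0.27,"turn":0},{"x":-0.09,"y":0,"z":0.18,"turn":0},{"x":0,"y":0,"z":0,"turn":0},{"x":0,"y":0,"z":0,"turn":0}]';python3 cor.py 40 32 39; python3 cov.py 9
```

```text
time: 21.95
tool_pos: [0.5944, -0.1025, 0.1236]
tool_rot: [-0.001, -0.091, 0.996, 0.0]
contact_force: [0.8, -0.4, -0.0]
gripper_width: 0.001
grasp_force: 0.0
time: 22.25
tool_pos: [0.5978, -0.1016, 0.1194]
tool_rot: [0.0, -0.092, 0.996, 0.0]
contact_force: [-0.0, 0.8, -0.4]
gripper_width: -0.003
grasp_force: 0.1
time: 22.65
tool_pos: [0.5997, -0.1015, 0.1155]
tool_rot: [-0.0, -0.092, 0.996, -0.0]
contact_force: [-5.7, 0.4, 6.8]
gripper_width: 0.0
grasp_force: 4.0
edge now in box [40.5 32.3 38.3]
tcp [ 0.5997 -0.1015  0.1155] yawY 100.51 tz [-0.001 -0.    -1.   ] delta tool cm [ 0.08 -0.03 -0.04] turn 0.005 t 22.65 F [-5.7  0.4  6.8]
side 1150 centre -1.3 -0.4 size [ 93.3 111.6] ang 89.8 underside at ul,ur,ll,lr: [33.9, 34.7, 33.8, 34.6]
top 247 centre -17.4 -0.4 size [90.3 80.2] ang 88.8 underside at ul,ur,ll,lr: [36.2, 34.8, 35.7, 34.3]
```

All four read about 34 mm with ul held down. I'll back off and check that they stay.

```bash
python3 -m crank '[{"x":0,"y":0,"z":0.15,"turn":0},{"x":0,"y":0,"z":0,"turn":0},{"x":0,"y":0,"z":-2,"turn":0},{"x":0,"y":0,"z":-4,"turn":0},{"x":0,"y":0,"z":-2,"turn":0}]'>/dev/null; python3 -m crank '[{"x":4,"y":0,"z":0,"turn":0},{"x":0,"y":0,"z":0,"turn":0},{"x":0,"y":0,"z":0,"turn":0}]'>/dev/null; python3 cov.py 10;python3 cor.py -40 32 50
```

```text
side 1233 centre -0.9 0.1 size [ 94.4 111.5] ang 89.3 underside at ul,ur,ll,lr: [33.6, 34.4, 33.6, 34.4]
top 225 centre -33.5 0.9 size [90.9 47.5] ang 88.9 underside at ul,ur,ll,lr: [36.7, 38.3, 34.3, 35.9]
edge now in box [ 37.4  32.1 125. ]
tcp [ 0.5608 -0.1087  0.1928] yawY 100.5 tz [ 0. -0. -1.] delta tool cm [3.850e+00 1.000e-02 1.006e+01] turn 0.005 t 23.65 F [-0.1 -0.6 -0.8]
```

```bash
python3 -m crank '[{"x":3.5,"y":1,"z":-1,"turn":0},{"x":3.5,"y":1,"z":-1,"turn":0},{"x":3.5,"y":1,"z":0,"turn":0},{"x":3.5,"y":1,"z":0,"turn":0},{"x":0,"y":0,"z":0,"turn":0}]'; python3 -m crank '[{"x":0,"y":4,"z":0,"turn":0},{"x":0,"y":4,"z":0,"turn":0},{"x":0,"y":4,"z":0,"turn":0},{"x":0,"y":0,"z":0,"turn":0},{"x":0,"y":0,"z":0,"turn":0}]'; python3 cov.py 11
```

```text
time: 24.15
tool_pos: [0.4134, -0.0943, 0.2126]
tool_rot: [-0.0, -0.091, 0.996, -0.0]
contact_force: [0.8, -0.0, 0.2]
gripper_width: -0.002
grasp_force: 0.0
time: 24.65
tool_pos: [0.3944, 0.0237, 0.2134]
tool_rot: [0.0, -0.093, 0.996, -0.0]
contact_force: [-0.3, 0.2, -0.3]
gripper_width: 0.003
grasp_force: 0.0
side 1243 centre -0.8 -0.2 size [ 94.8 111.7] ang 89.4 underside at ul,ur,ll,lr: [34.0, 34.2, 34.1, 34.3]
top 815 centre -0.5 0.0 size [ 92.4 112.7] ang 89.3 underside at ul,ur,ll,lr: [34.0, 34.8, 34.1, 34.8]
```

View pics/c11.png

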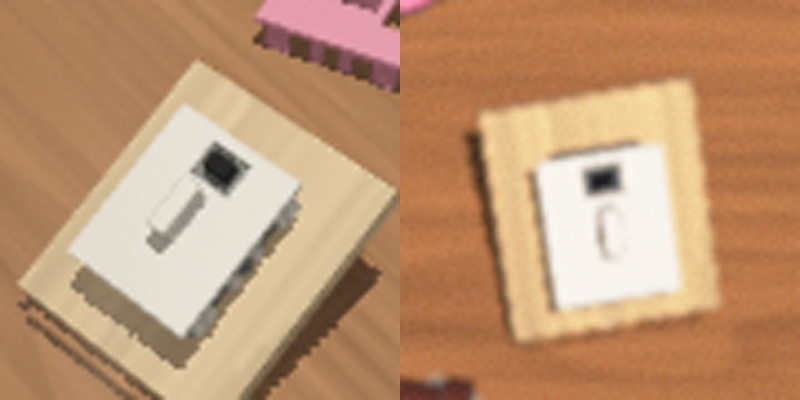

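Both views put all four corners at 34–34.8 mm and the cover centred. The rocker is proud in the window (220,165 / 603,180), and the arm is clear. Handing in.

```bash
python3 -c "
from plant import manip
print(manip.job_done())"
```

```text
the job is handed in; nothing more can be done
None
```

I set the cover on the switch box the right way round and handed the job in; both cameras showed all four corners flush, at 34–35 mm in the box's frame, though `manip.job_done()` returned no verdict.

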